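Load the plunger rod of the bakery's bench filler up to its portion stop

ROBOT

A 6-joint arm with a two-finger parallel gripper is mounted at the origin on the work surface. World frame = base frame: x ahead of the robot, y to its left, z up, the work surface at z = 0. Lengths are in mm, angles in rad, forces in N, time in s.
With the tool pointing down it reaches from about 425 to 925 mm from the base axis. Payload 12.5 kg.
Tool frame: the origin (TCP) lies on the front face of the gripper's body, between the roots of the fingers; the fingertips stand 73 mm ahead of it and the grasp point (between the pads) lies 54 mm ahead of it (finger_overhang is the distance from the TCP to the fingertips, in mm); z points along the fingers, y is the line along which they close (so a half turn about z gives the same grasp; the last joint's range is limited). The gripper opens to 85 mm and grips with 20 to 120 N. Pads are 22 mm wide; open, the fingers measure 114 mm over their backs; the gripper's body (76 mm by 85 mm) begins 54 mm behind the grasp point. The pads swing forward as they close: fully open they stand 13 mm farther back than shut.
Start: joints at [1.14, 0.491, 1.559, -0, 1.092, -0.106], TCP at [199.43, 592.338, 303.927] pointing down, gripper open.
Joint ranges: [-3.1, 3.1], [-0.84, 2.19], [0.05, 2.79], [-1.13, 4.28], [0.06, 2.93], [-2.69, 2.69]. Speed limits (rad/s): [2.22, 2.22, 2.79, 3.14, 3.14, 3.14].

INTERFACE

Orientations are given as a unit quaternion [w, x, y, z].
In Python, from cell import get_state, snapshot, camera_model, finish_job, cut_out, tip_of, finger_overhang gives the robot as it stands.
- The arm moves only by the shell command python3 -m jog 'ROWS'. ROWS is a JSON object of lists of equal length, an entry for each row: "travel": the shift along the tool's x, y, z each as a share of 0.5 m, from -1 to 1, a list of three; "rot": the turn, a rotation vector about the tool's x, y, z each as a share of 45 degrees, from -1 to 1, a list of three; "fingers": the closure, from -1 (fully open) to 1 (shut), so that 0 is half open. In form: {"travel": [[tx, ty, tz], ...], "rot": [[ax, ay, az], ...], "fingers": [fingers, ...]}. A call has 1 to 20 rows; each row shifts and turns the commanded pose from where the row before left it, along the tool's axes as they then stand; what a row does not reach is not made up. A row lasts 1/12 s, in which the tool goes at most 41.7 mm and 7.16 degrees, less where a joint would pass 70% of its speed; a pose out of reach is approached as far as the arm can. A call with a number of a shift or a turn outside -1 to 1 is refused whole. A call with a gripper value outside its range is refused whole. The fingers move at their own pace and stop on an object; the grip force is fixed at half the most. Time passes only in rows, so rows that do not move let the fingers close. It gives the time, the measured TCP pose, the force, the opening and the grip force at its end, in the units of the state.
- get_state(): the state, without advancing time (a new reading comes with each control period).
- snapshot(name): name is "scene" or "top" or "wrist"; returns the picture (480x640x3 uint8, blue, green, red); there is no depth.
- camera_model(name): a dict with "vfov" (degrees; the focal length in pixels is half the picture's height over the tangent of half this angle, whatever the lens; pixels are square), "cx", "cy" (the principal point, pixels), "distortion" ([k1, k2, p1, p2, k3] as OpenCV has them; the pictures are not rectified), "R" (3x3) and "t" (3): a world point X has camera coordinates R X + t; the wrist camera has in their place "T_tool_cam" (4x4, takes a point from camera to tool coordinates, whose origin is the TCP and whose axes are the flange's). Camera axes: x right, y down, z forward; pixel columns grow to the right and rows downward; lengths in mm; the calibration is good to about 2 mm. A picture is of the moment at which its call begins: read the wrist's pose just before it. camera_model takes no time and is no camera call.
- finish_job(): hands the job in; it is judged then, once.
Trained networks look in the newest picture that a camera, given by its name, has taken for a name from the list of things; names that differ only in an ending like _2 or _b are one class to them, and where a whole thing is asked for, a point or a joint stands for the part that bears it (a point fixed in the world has none). Each returns a list of dicts, best first, with "conf" (0 to 1); they miss things now and then, are a little off and sometimes report something else, mostly with a low value. They report only what shows in the picture. A call takes as long as a camera call. They do not tell look-alikes from the thing itself.
- cut_out(camera, name): "mask" (480x640 bool, what is visible of it) and "rect" ([left, top, right, bottom] in pixels, round what is visible of it).
- tip_of(camera, name): "location" ([column, row] in pixels: a listed point, or the origin of a listed thing).
The state is a dict: "time": time; "joint_positions": joint angles; "qvel": joint speeds; "joint_torque": joint torques, N m; "position": TCP position; "orientation": TCP orientation; "force": force on the tool from outside, world axes, zero at the start; "moment": the same for the moment, N m; "grip_width": opening from 0.0 (shut) to 1.0 (fully open); "grip_force": force on a finger pad.
Only numpy, scipy, OpenCV 4.12 (cv2) and the standard library are available. Lean on these libraries where they do the work, as an engineer would, in place of code of your own. Each camera call takes 0.05 s, during which the arm holds its last target. There are 200 camera calls.

TASK

Take the steel plunger rod with the blue handle from its wooden rest and slide it, nose first, through the three guide rings of the filler guide, each narrower than the last, until the orange stop ring stops it. The stop ring's setting is kept for the next batch: bring the nose gently right up against it without shifting it, then let go of the rod and leave it there, and leave the other things on the bench alone.

Things in the scene. Friction and masses are not known exactly. Their poses are not given: they have to be found in the camera images.
- rod_handle (a point): centre of the blue handle (28 mm diameter, 65 mm long, thin white bands) of the loose steel plunger rod, 215 mm long, 0.15 to 0.3 kg. On the rod's axis; x axis along the rod to the nose, 182.5 mm ahead; balance point 84 mm ahead. Ahead of the handle the rod is a plain steel cylinder of 22 mm diameter. It starts level in the rest, axis 50 mm above the bench, handle clear of the rest
- rod_nose (a point): centre of the rod's flat front end (17 mm across, widening to the full 22 mm over the first 6 mm); x axis along the rod, pointing out of the nose
- rest: fixed light-wood rest, 150 x 50 mm, with two 14 mm long V saddles, about 52 mm tall, centred 55 mm ahead of and 30 mm behind its origin along x; origin on the bench under the rod's point of balance (within 5 mm along the rod); x axis along the rod towards the nose, z up
- guide_mouth (a point): centre of the entry face of the first, widest ring of the fixed filler guide, 70 mm above the bench; x axis level, along the common axis of the rings, the way the rod goes in; z up. The three upright steel rings are 10 mm thick with a 3 mm flared entry; bores 34, 29 and 25 mm; entry faces 0, 40 and 80 mm along x; at most 50 mm across outside
- guide: aluminium base of the guide, 285 x 75 mm, 12 mm thick, from 37 mm before the first ring's entry to 248 mm past it; origin on the bench under that entry, x axis the way in. Past the rings stands the orange stop ring (44 mm across, bore 12 mm), face clamped anywhere 110 to 145 mm along x: not measured, see or feel it. The clamp slips at about 14 N. Steel housing, 134 mm tall, at 200 to 246 mm
- oil_bottle: bystander: green bottle, 54 mm across, 170 mm tall, origin at the centre of its underside
- scraper: bystander: blue plastic bench scraper lying flat, about 120 x 100 mm, 16 mm high, origin under the middle of its blade
- bowl: bystander: small steel bowl, 120 mm across, 50 mm high, origin at the centre of its underside
Things that resemble listed ones, but are neither listed nor needed, are in the scene too. There is more than one size of the part that bears rod_handle; the job needs the smallest.

How it is judged (in metres and radians):
On the way, in this order (a step that is already met when the one before it is completed fails the run):
1. the rod's nose has gone through all three guide rings (x of rod_nose in the frame of guide_mouth above 0.092 m and angle between the x axis of rod_nose and the x axis of guide_mouth, either way round below 0.12 rad and y of rod_nose in the frame of guide_mouth between -0.012 and 0.012 m and z of rod_nose in the frame of guide_mouth between -0.012 and 0.012 m), for 0.1 s.
2. the rod has been pushed lightly against the stop ring (at least 1 N) (contact force between rod and stop_ring above 1 N), for 0.1 s.
At the end, for the whole second after the job is handed in: The rod lies at rest in all three guide rings, along their axis within 7 degrees and 12 mm sideways and in height at the nose, its nose within 2.5 mm of the stop ring, which is within 3 mm of where it was set; bottle, scraper and bowl are within 20 mm of their places (x of stop_face in the frame of rod_nose below 0.0025 m and x of rod_nose in the frame of guide_mouth above 0.1 m and angle between the x axis of rod_nose and the x axis of guide_mouth, either way round below 0.12 rad and distance of stop_face from where it was at the start of the episode below 0.003 m and linear speed of rod below 0.01 m/s and distance of each of oil_bottle, scraper, bowl from where it was at the start of the episode below 0.02 m and y of rod_nose in the frame of guide_mouth between -0.012 and 0.012 m and z of rod_nose in the frame of guide_mouth between -0.012 and 0.012 m); the robot touches nothing.
It fails at once if the stop ring is shifted by 3 mm or more (distance of stop_face from where it was at the start of the episode above 0.003 m).
It fails at once if the rod is forced against the guide with more than 25 N (contact force between rod and guide above 25 N).
It fails at once if a bystander is moved by more than 20 mm (distance of any of oil_bottle, scraper, bowl from where it was at the start of the episode above 0.02 m).
It also fails if it takes over 56 s, if anything falls off the work surface, if the arm or the gripper's body presses on something with over 40 N, if the wrist force passes 120 N, or if a joint passes its speed limit or range.

## Working session

There is one attempt and no reset: what is moved stays moved. The work goes in short steps, Python scripts to look and compute and a shell command to move; the robot and the scene stay as the last step left them, time stands still between calls to the robot, and variables do not carry over. Pictures are saved under pics/ and viewed, at most 15 in all, crops included, and the job is handed in when it is done.

```bash
mkdir -p pics; ls
cat > h.py <<'E'
import numpy as np, cv2
from cell import *
from scipy.spatial.transform import Rotation as Ro
def K(m):
    f=240/np.tan(np.radians(m["vfov"])/2); return np.array([[f,0,m["cx"]],[0,f,m["cy"]],[0,0,1.]])
def toolT(s):
    T=np.eye(4); q=s["orientation"]; T[:3,:3]=Ro.from_quat([q[1],q[2],q[3],q[0]]).as_matrix(); T[:3,3]=s["position"]; return T
def ext(name,s=None):
    m=camera_model(name)
    if name!="wrist": return m,np.array(m["R"]),np.array(m["t"])
    C=np.linalg.inv(toolT(s)@np.array(m["T_tool_cam"])); return m,C[:3,:3],C[:3,3]
def ray(name,px,s=None):
    m,R,t=ext(name,s)
    u=cv2.undistortPoints(np.array([[px]],float),K(m),np.array(m["distortion"]))[0,0]
    d=R.T@np.array([u[0],u[1],1]); return -R.T@t, d/np.linalg.norm(d)
def onz(name,px,z,s=None):
    c,d=ray(name,px,s); return c+d*(z-c[2])/d[2]
def proj(name,X,s=None):
    m,R,t=ext(name,s)
    return cv2.projectPoints(np.array(X,float).reshape(-1,1,3),cv2.Rodrigues(R)[0],t,K(m),np.array(m["distortion"]))[0][:,0]
def tri(rays):
    A=np.zeros((3,3));b=np.zeros(3)
    for c,d in rays:
        P=np.eye(3)-np.outer(d,d);A+=P;b+=P@c
    return np.linalg.solve(A,b)
E
python3 - <<'E'
from h import *
s=get_state();print({k:np.round(v,3) for k,v in s.items()})
for c in ["scene","top"]:
    im=snapshot(c);cv2.imwrite(f"pics/{c}0.png",im)
    for n in ["rod_handle","rod_nose","rest","guide_mouth","guide","oil_bottle","scraper","bowl"]:
        print(c,n,[(np.round(d["location"]).tolist(),round(d["conf"],2)) for d in tip_of(c,n)])
E
```

```text
pics
{'time': np.float64(0.0), 'joint_positions': array([ 1.14 ,  0.492,  1.559,  0.   ,  1.092, -0.106]), 'qvel': array([ 0.   , -0.   , -0.002, -0.   , -0.   , -0.001]), 'joint_torque': array([-3.0000e-03, -6.1845e+01, -2.6160e+01, -0.0000e+00,  4.0000e-03,
        0.0000e+00]), 'position': array([199.362, 592.182, 303.331]), 'orientation': array([-0.   ,  0.162,  0.987, -0.001]), 'force': array([-0.034,  0.163,  0.108]), 'moment': array([ 0.006,  0.017, -0.013]), 'grip_force': np.float64(0.0), 'grip_width': np.float64(0.997)}
scene rod_handle [([364.0, 150.0], 0.9), ([429.0, 271.0], 0.67)]
scene rod_nose [([360.0, 316.0], 0.97), ([518.0, 354.0], 0.83), ([293.0, 184.0], 0.58)]
scene rest [([328.0, 296.0], 0.75)]
scene guide_mouth []
scene guide [([264.0, 321.0], 0.87)]
scene oil_bottle [([437.0, 420.0], 0.71)]
scene scraper [([215.0, 193.0], 0.74)]
scene bowl []
top rod_handle [([435.0, 391.0], 0.92), ([330.0, 228.0], 0.75), ([257.0, 317.0], 0.63)]
top rod_nose [([151.0, 311.0], 0.83), ([252.0, 232.0], 0.73), ([428.0, 286.0], 0.62)]
top rest [([290.0, 234.0], 0.9)]
top guide_mouth [([300.0, 166.0], 0.88)]
top guide [([304.0, 172.0], 0.89)]
top oil_bottle [([160.0, 223.0], 0.73)]
top scraper [([472.0, 223.0], 0.62)]
top bowl [([143.0, 179.0], 0.79)]
```

View pics/scene0.png

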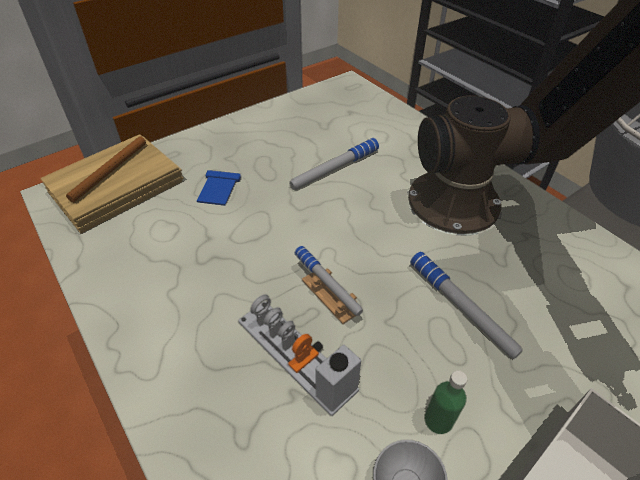

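View pics/top0.png

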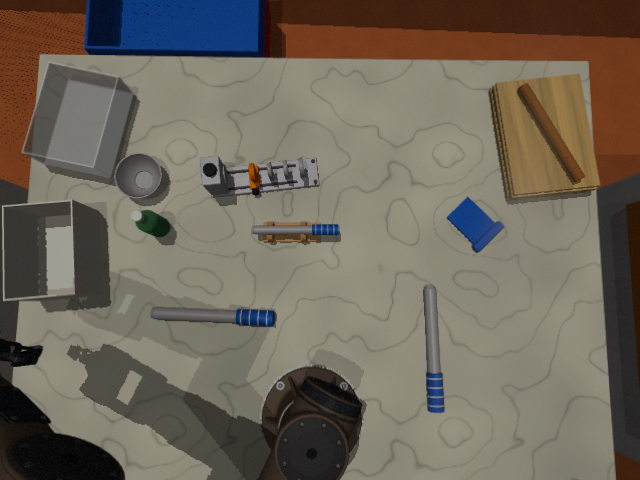

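The scene picture shows three blue-handled rods: one in the wooden rest (handle 307,258), and two longer ones lying loose (handles 430,271 and 364,150). In the top picture their handles are at (326,230), (257,317) and (435,391). The one in the rest is the smallest and matches the description. The guide's entry end is at top (318,171) and the orange stop at (254,178).

Run:
```python
from h import *
for n in["scene","top"]:
    c,d=ray(n,(320,240)); print(n,c.round(),d.round(2))
for nm,px,z in [("handleA",(326,230),50),("noseA",(252,231),50),("rest",(290,234),0),("mouth",(300,166),70),("guide",(304,172),0),("bottle",(160,223),0),("scraper",(472,223),0),("bowl",(143,179),0),("B",(257,317),15),("Bn",(151,311),15)]:
    print(nm,onz("top",px,z).round(1))
print(proj("top",[[0,0,0],[199,592,304]]))
for n,a,b in [("handle",(307,258),(326,230)),("nose",(360,314),(252,231)),("mouth",(260,304),(300,166))]:
    print(n,tri([ray("scene",a),ray("top",b)]).round(1))
im=cv2.imread("pics/top0.png")[140:260,190:350];a=cv2.resize(im,None,fx=5,fy=5,interpolation=2)
cv2.imwrite("pics/topcrop.png",a)
```

```text
scene [856. 544. 843.] [-0.41 -0.55 -0.73]
top [ 286.    2. 1219.] [ 0.13 -0.02 -0.99]
handleA [464.5 -31.8  50. ]
noseA [460.  153.9  50. ]
rest [460.6  60.9   0. ]
mouth [623.2  35.2  70. ]
guide [627.4  26.4   0. ]
bottle [485.9 400.9   0. ]
scraper [ 494.9 -416.6    0. ]
bowl [603.1 451.3   0. ]
B [245.7 140.   15. ]
Bn [258.4 407.3  15. ]
[[311.38905509 417.15412714]
 [ -1.42565082 345.24784147]]
handle [465.  -32.2  50.2]
nose [461.9 153.5  44.4]
mouth [623.3  33.3  77. ]
```

View pics/topcrop.png

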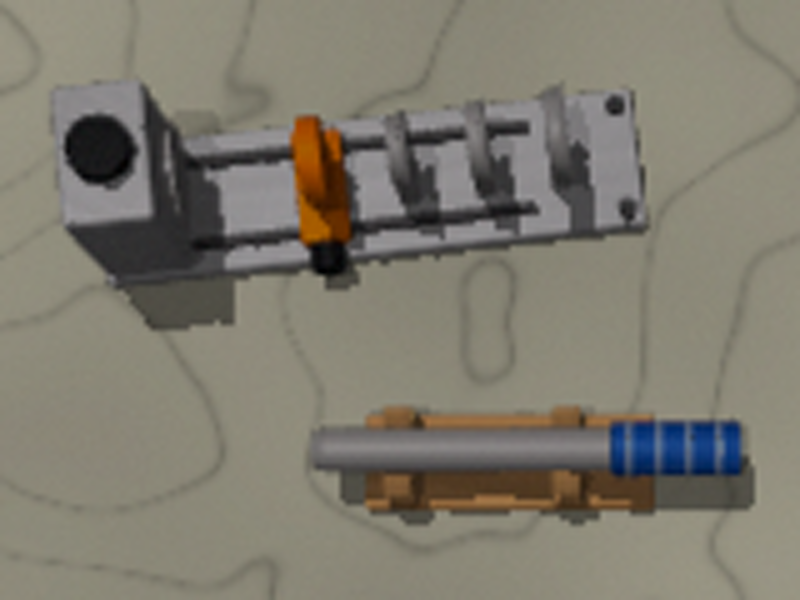

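The crop shows the rod in the rest with its handle at top pixel (325,230) and its nose at (253,230). The guide entry is on the right, and the stop ring is past the third ring at (254,178). Both axes run roughly along +y. Next I'll work out where to put the wrist camera.

```bash
cat >> h.py <<'E'
def go(p,ydeg,R=None):
    "tool-frame shift (share) to p after the turn so that tool y has heading ydeg, tool down"
    s=get_state();T=toolT(s);a=np.radians(ydeg)
    y=np.array([np.cos(a),np.sin(a),0]);z=np.array([0,0,-1.]);G=np.c_[np.cross(y,z),y,z]
    rv=Ro.from_matrix(T[:3,:3].T@G).as_rotvec()/np.radians(45)
    d=np.array(p)-T[:3,3]
    print("t",round(s["time"],2),"turn share",rv.round(4),"shift before turn",(T[:3,:3].T@d/500).round(4),"after",(G.T@d/500).round(4),"world",d.round(1))
E
python3 - <<'E'
from h import *
print(np.round(camera_model("wrist")["T_tool_cam"],3),camera_model("wrist")["vfov"])
go([530,20,330],0)
E
```

```text
[[-0.0000e+00 -9.4500e-01 -3.2700e-01  8.4472e+01]
 [ 1.0000e+00 -0.0000e+00 -1.0000e-03 -1.3800e-01]
 [ 0.0000e+00 -3.2700e-01  9.4500e-01 -6.9230e+01]
 [ 0.0000e+00  0.0000e+00  0.0000e+00  1.0000e+00]] 67.46327053429644
t 0.9 turn share [ 2.0000e-04 -1.0000e-04  1.5865e+00] shift before turn [-0.9919 -0.8739 -0.0522] after [-1.1447  0.6612 -0.0521] world [ 330.6 -572.3   26.1]
```

```bash
python3 -m jog '{"travel":[[0,0,0],[0,0,0],[0,0,0],[0,0,0],[0,0,0],[0,0,0],[0,0,0],[0,0,0],[0,0,0],[0,0,0],[-0.07,0.045,-0.005],[-0.07,0.045,-0.005],[-0.07,0.045,-0.005],[-0.07,0.045,-0.005],[-0.07,0.045,-0.005],[-0.07,0.045,-0.005],[-0.07,0.045,-0.005],[-0.07,0.045,-0.005],[-0.07,0.045,-0.005],[-0.07,0.045,-0.005]],"rot":[[0,0,0.1587],[0,0,0.1587],[0,0,0.1587],[0,0,0.1587],[0,0,0.1587],[0,0,0.1587],[0,0,0.1587],[0,0,0.1587],[0,0,0.1587],[0,0,0.1587],[0,0,0],[0,0,0],[0,0,0],[0,0,0],[0,0,0],[0,0,0],[0,0,0],[0,0,0],[0,0,0],[0,0,0]],"fingers":[-1,-1,-1,-1,-1,-1,-1,-1,-1,-1,-1,-1,-1,-1,-1,-1,-1,-1,-1,-1]}' && python3 -c "
from h import *
go([540,140,330],0)"
```

```text
time: 2.57
position: [424.9, 240.5, 329.3]
orientation: [0.0, 0.707, 0.707, 0.0]
force: [1.9, 0.1, -0.4]
grip_width: 1.002
grip_force: 0.0
t 2.57 turn share [ 0.0008 -0.0005 -0.0005] shift before turn [-0.2009  0.2304 -0.0013] after [-0.201   0.2303 -0.0014] world [ 115.1 -100.5    0.7]
```

```bash
python3 -m jog '{"travel":[[-0.05,0.0575,0],[-0.05,0.0575,0],[-0.05,0.0575,0],[-0.05,0.0575,0],[0,0,0],[0,0,0],[0,0,0]],"rot":[[0,0,0],[0,0,0],[0,0,0],[0,0,0],[0,0,0],[0,0,0],[0,0,0]],"fingers":[-1,-1,-1,-1,-1,-1,-1]}'
python3 - <<'E'
from h import *
import json
s=get_state();im=snapshot("wrist");cv2.imwrite("pics/w1.png",im)
json.dump({k:np.array(v).tolist() for k,v in s.items()},open("s1.json","w"))
for n in ["rod_handle","rod_nose","rest","guide_mouth","guide"]:
    print(n,[(np.round(d["location"],1).tolist(),round(d["conf"],2)) for d in tip_of("wrist",n)])
E
```

```text
time: 3.15
position: [538.8, 142.4, 328.7]
orientation: [-0.0, 0.707, 0.707, -0.0]
force: [-0.3, 0.1, -0.5]
grip_width: 0.998
grip_force: 0.0
rod_handle [([57.4, 191.2], 0.86), ([257.7, 347.0], 0.67)]
rod_nose [([244.1, 187.9], 0.68)]
rest [([265.4, 260.9], 0.59)]
guide_mouth [([401.6, 315.2], 0.91)]
guide [([393.0, 283.5], 0.83)]
```

View pics/w1.png

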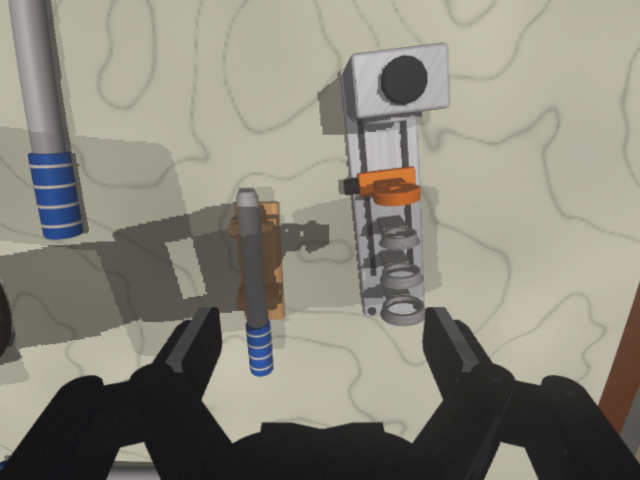

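```bash
python3 -m jog '{"travel":[[-0.06,0,0],[-0.06,0,0],[-0.06,0,0],[-0.06,0,0],[0,0,0],[0,0,0],[0,0,0]],"rot":[[0,0,0],[0,0,0],[0,0,0],[0,0,0],[0,0,0],[0,0,0],[0,0,0]],"fingers":[-1,-1,-1,-1,-1,-1,-1]}'
python3 - <<'E'
from h import *
import json
s=get_state();im=snapshot("wrist");cv2.imwrite("pics/w2.png",im)
json.dump({k:np.array(v).tolist() for k,v in s.items()},open("s2.json","w"))
for n in ["rod_handle","rod_nose","rest","guide_mouth","guide"]:
    print(n,[(np.round(d["location"],1).tolist(),round(d["conf"],2)) for d in tip_of("wrist",n)])
E
```

```text
time: 4.03
position: [539.0, 22.8, 329.0]
orientation: [-0.0, 0.707, 0.707, 0.0]
force: [-0.3, -0.0, 0.0]
grip_width: 0.999
grip_force: 0.0
rod_handle [([250.7, 252.0], 0.69), ([31.7, 77.9], 0.62)]
rod_nose [([236.3, 57.2], 0.69)]
rest [([257.5, 163.4], 0.76)]
guide_mouth [([412.7, 202.1], 0.75)]
guide [([397.8, 184.2], 0.55)]
```

View pics/w2.png

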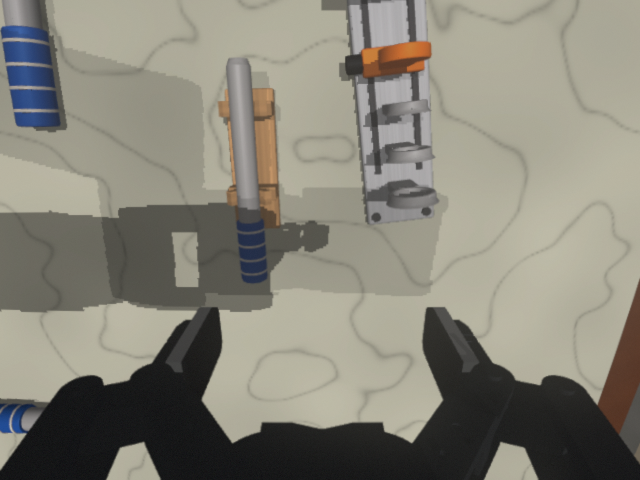

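The first wrist picture shows the rod's handle at (259,348) and nose at (246,192), with rings at (403,310), (402,275), (399,237) and the stop ring at (396,192). The second has the handle at (251,252) and nose at (238,60), and the first ring at (412,197). The rod is shaded but clear, and the guide is turned a few degrees.

Run:
```python
from h import *
import json
S={1:json.load(open("s1.json")),2:json.load(open("s2.json"))}
w=lambda i,p:ray("wrist",p,S[i])
for n,a,b,t in [("handle",(257.7,347),(250.7,252),(326,229.5)),("nose",(244.1,187.9),(236.3,57.2),(252,231)),("mouth",(401.6,315.2),(412.7,202.1),(300,166)),
                ]:
    print(n,"w",tri([w(1,a),w(2,b)]).round(1),"w+top",tri([w(1,a),w(2,b),ray("top",t)]).round(1))
print("handle@50",[onz("wrist",p,50,S[i]).round(1).tolist() for i,p in [(1,(257.7,347)),(2,(250.7,252))]])
print("nose@50",[onz("wrist",p,50,S[i]).round(1).tolist() for i,p in [(1,(244.1,187.9)),(2,(236.3,57.2))]])
print("mouth@70",[onz("wrist",p,70,S[i]).round(1).tolist() for i,p in [(1,(401.6,315.2)),(2,(412.7,202.1))]])
# base edges at z=12
for i in (1,2):
    g=cv2.cvtColor(cv2.imread(f"pics/w{i}.png"),cv2.COLOR_BGR2HSV)
for lab,i,a,b in [("L",1,(358,120),(364,312)),("R",1,(416,118),(425,305)),("L",2,(357,90),(368,222)),("R",2,(425,0),(437,214))]:
    P=[onz("wrist",p,12,S[i]) for p in (a,b)];d=P[0]-P[1];print(lab,i,P[0].round(1),P[1].round(1),"heading",np.degrees(np.arctan2(d[1],d[0])).round(2))
# rod masks: axis line at z=50
for i in (1,2):
    for d in cut_out("wrist","rod_handle") if i==2 else []:
        ys,xs=np.nonzero(d["mask"]);print(d["conf"],np.round(d["rect"]),xs.mean().round(1),ys.mean().round(1))
a=cv2.imread("pics/w1.png")[150:335,220:440];b=cv2.imread("pics/w2.png")[0:290,220:440]
a=cv2.resize(a,None,fx=2.6,fy=2.6,interpolation=2)
b=cv2.resize(b[:230,110:],None,fx=2,fy=2,interpolation=2)
o=np.zeros((max(a.shape[0],b.shape[0]),a.shape[1]+b.shape[1],3),np.uint8);o[:a.shape[0],:a.shape[1]]=a;o[:b.shape[0],a.shape[1]:]=b
print(o.shape);cv2.imwrite("pics/c12.png",o)
```

```text
handle w [463.2 -33.   45.6] w+top [464.6 -31.2  49.4]
nose w [461.3 155.1  44.8] w+top [461.  155.   43.6]
mouth w [621.4  28.7  76.5] w+top [618.7  33.4  86.3]
handle@50 [[463.9, -29.8, 50.0], [464.4, -31.2, 50.0]]
nose@50 [[461.9, 156.2, 50.0], [463.0, 154.4, 50.0]]
mouth@70 [[622.0, 24.8, 70.0], [624.1, 27.0, 70.0]]
L 1 [575.5 219.   12. ] [589.9  -6.1  12. ] heading 93.66
R 1 [635.2 221.3  12. ] [664.4   3.3  12. ] heading 97.64
L 2 [574.2 128.5  12. ] [590.5 -10.2  12. ] heading 96.74
R 2 [636.7 210.1  12. ] [667.6  -0.8  12. ] heading 98.34
0.69 [224.  57. 266. 285.] 245.7 170.1
0.6 [  0. 404.  43. 434.] 17.8 416.9
0.57 [  0.   0.  58. 126.] 28.8 64.7
(481, 792, 3)
```

View pics/c12.png

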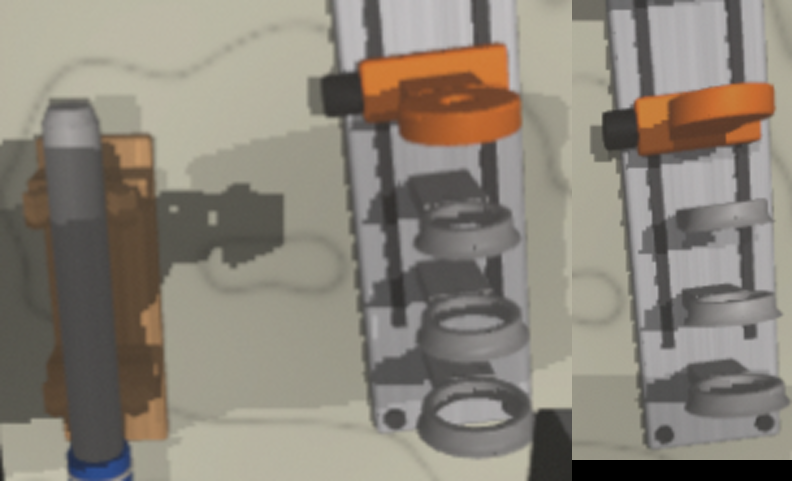

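The crop shows the exit faces of the rings, with bore centres in the first view at (402.7,306.9), (402.7,273.8), (400,233), and the stop ring's far face near (397,189). In the second view ring 1 is at (414,196.5) and ring 2 at (412.5,152.5).

Run:
```python
from h import *
import json
S={1:json.load(open("s1.json")),2:json.load(open("s2.json"))}
for n,i,p in [("r1",1,(402.7,306.9)),("r2",1,(402.7,273.8)),("r3",1,(400,233)),("r1",2,(414,196.5)),("r2",2,(412.5,152.5))]:
    print(n,i,onz("wrist",p,70,S[i]).round(1))
print(tri([ray("wrist",(402.7,306.9),S[1]),ray("wrist",(414,196.5),S[2])]).round(1),tri([ray("wrist",(402.7,273.8),S[1]),ray("wrist",(412.5,152.5),S[2])]).round(1))
for lab,i,a,b in [("L",1,(347.7,150),(363.1,316.2)),("R",1,(418.1,150),(425,303.8)),("L",2,(348,0),(369,223.5)),("R",2,(426,0),(434.5,217.5))]:
    P=[onz("wrist",p,12,S[i]) for p in (a,b)];d=P[0]-P[1];print(lab,i,P[0].round(1),P[1].round(1),"heading",np.degrees(np.arctan2(d[1],d[0])).round(2))
# model overlay check
def model(m,h):
    a=np.radians(h);x=np.array([np.cos(a),np.sin(a),0]);y=np.array([-x[1],x[0],0]);o=np.array([*m,0]);return lambda u,v,z:o+u*x+v*y+np.array([0,0,z])
M=model((623.5,30),97)
for i in (1,2):
    im=cv2.resize(cv2.imread(f"pics/w{i}.png"),None,fx=3,fy=3,interpolation=2)
    def poly(P):
        q=proj("wrist",P,S[i])*3+1;cv2.polylines(im,[np.round(q).astype(int)],True,(0,0,255),1)
    poly([M(-37,-37.5,12),M(-37,37.5,12),M(248,37.5,12),M(248,-37.5,12)])
    t=np.linspace(0,6.283,60)
    for u,r in [(10,17),(50,14.5),(90,12.5)]: poly([M(u,r*np.cos(k),70+r*np.sin(k)) for k in t])
    c=im[420:1000,1000:1380] if i==1 else im[100:680,1020:1400]
    cv2.imwrite(f"pics/ov{i}.png",c)
cv2.imwrite("pics/ov.png",np.hstack([cv2.imread("pics/ov1.png"),cv2.imread("pics/ov2.png")]))
```

```text
r1 1 [622.4  34.8  70. ]
r2 1 [619.5  72.7  70. ]
r3 1 [613.7 116.   70. ]
r1 2 [624.9  32.4  70. ]
r2 2 [620.4  72.8  70. ]
[625.2  31.1  64.1] [619.8  72.9  70.4]
L 1 [565.5 188.7  12. ] [589.  -12.1  12. ] heading 96.68
R 1 [639.9 188.9  12. ] [664.3   5.   12. ] heading 97.55
L 2 [563.6 209.3  12. ] [591.7 -11.9  12. ] heading 97.25
R 2 [637.7 210.1  12. ] [665.2  -4.9  12. ] heading 97.3
```

View pics/ov.png

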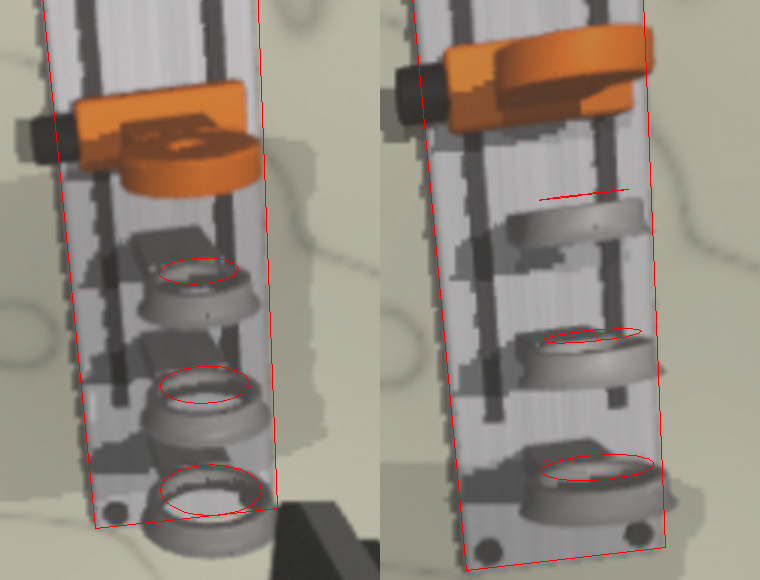

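The model overlay (mouth at (623,29), heading 97.2°) sits within about 1 mm of the base edges and bores in both views. The rod axis heads 90.6°. I'll grasp now.

```bash
python3 -c "
from h import *
go([464.2,-31.2,104],0.6)"
```

```text
t 4.38 turn share [ 0.0001 -0.0001 -0.0127] shift before turn [-0.1082 -0.1499  0.4498] after [-0.1066 -0.1509  0.4498] world [ -74.9  -54.1 -224.9]
```

```bash
python3 -m jog '{"travel":[[0,0,0],[-0.0266,-0.0377,0.05],[-0.0266,-0.0377,0.05],[-0.0266,-0.0377,0.05],[-0.0266,-0.0377,0.05],[0,0,0.05],[0,0,0.05],[0,0,0.04],[0,0,0.04],[0,0,0.03],[0,0,0.02],[0,0,0.01],[0,0,0],[0,0,0]],"rot":[[0,0,-0.0127],[0,0,0],[0,0,0],[0,0,0],[0,0,0],[0,0,0],[0,0,0],[0,0,0],[0,0,0],[0,0,0],[0,0,0],[0,0,0],[0,0,0],[0,0,0]],"fingers":[-1,-1,-1,-1,-1,-1,-1,-1,-1,-1,-1,-1,-1,-1]}'
python3 -c "
from h import *
go([464.2,-31.2,104],0.6)
print(proj('scene',[[464.2,-31.2,50]]))"
```

```text
time: 5.55
position: [464.4, -31.5, 109.1]
orientation: [-0.0, 0.704, 0.711, 0.0]
force: [-0.1, 0.1, 0.2]
grip_width: 1.002
grip_force: 0.0
t 5.55 turn share [ 0.0001 -0.0001 -0.0008] shift before turn [ 0.0007 -0.0003  0.0102] after [ 0.0007 -0.0003  0.0102] world [-0.2  0.3 -5.1]
[[307.8040127 258.2132651]]
```

```bash
python3 -m jog '{"travel":[[0,0,0.01],[0,0,0],[0,0,0],[0,0,0],[0,0,0],[0,0,0],[0,0,0],[0,0,0],[0,0,0],[0,0,0],[0,0,0],[0,0,0]],"rot":[[0,0,0],[0,0,0],[0,0,0],[0,0,0],[0,0,0],[0,0,0],[0,0,0],[0,0,0],[0,0,0],[0,0,0],[0,0,0],[0,0,0]],"fingers":[-1,1,1,1,1,1,1,1,1,1,1,1]}'
```

```text
time: 6.55
position: [464.7, -31.7, 104.0]
orientation: [0.0, 0.704, 0.71, 0.0]
force: [6.0, -0.6, 3.5]
grip_width: 0.31
grip_force: 58.9
```

```bash
python3 -m jog '{"travel":[[0,0,-0.01],[0,0,-0.02],[0,0,-0.03],[0,0,-0.04],[0,0,-0.04],[0,0,-0.02],[0,0,0],[0,0,0],[0,0,0]],"rot":[[0,0,0],[0,0,0],[0,0,0],[0,0,0],[0,0,0],[0,0,0],[0,0,0],[0,0,0],[0,0,0]],"fingers":[1,1,1,1,1,1,1,1,1]}'
python3 -c "
from h import *
print(get_state()['force'],get_state()['moment'])
go([649.6,-181.8,190],7.2)"
```

```text
time: 7.3
position: [463.5, -31.4, 183.1]
orientation: [-0.001, 0.704, 0.711, -0.001]
force: [0.7, 0.0, -1.7]
grip_width: 0.306
grip_force: 59.1
[ 0.66128225  0.01504938 -1.72479159] [-0.17905551  0.0115219  -0.01937225]
t 7.3 turn share [-0.0026 -0.0007 -0.1475] shift before turn [-0.3043  0.3692 -0.0147] after [-0.345   0.3315 -0.0138] world [ 186.1 -150.4    6.9]
```

```bash
python3 -m jog '{"travel":[[0,0,0],[0,0,0],[0,0,0],[-0.02,0.02,-0.005],[-0.0345,0.0331,-0.005],[-0.0345,0.0331,0],[-0.0345,0.0331,0],[-0.0345,0.0331,0],[-0.0345,0.0331,0],[-0.0345,0.0331,0],[-0.0345,0.0331,0],[-0.0345,0.0331,0],[-0.0345,0.0331,0],[-0.0145,0.0131,0],[0,0,0],[0,0,0],[0,0,0],[0,0,0]],"rot":[[0,0,-0.05],[0,0,-0.05],[0,0,-0.0475],[0,0,0],[0,0,0],[0,0,0],[0,0,0],[0,0,0],[0,0,0],[0,0,0],[0,0,0],[0,0,0],[0,0,0],[0,0,0],[0,0,0],[0,0,0],[0,0,0],[0,0,0]],"fingers":[1,1,1,1,1,1,1,1,1,1,1,1,1,1,1,1,1,1]}'
python3 - <<'E'
from h import *
import json
go([649.6,-181.8,190],7.2)
s=get_state();json.dump({k:np.array(v).tolist() for k,v in s.items()},open("s3.json","w"))
P={}
for c in ["wrist","top","scene"]:
    im=snapshot(c);cv2.imwrite(f"pics/{c}3.png",im)
    for n in ["rod_handle","rod_nose"]:
        r=tip_of(c,n);P[c,n]=r;print(c,n,[(np.round(d["location"],1).tolist(),round(d["conf"],2)) for d in r])
T=toolT(s);h=T@np.array([0,0,54,1]);a=T[:3,0]
n=h[:3]+182.5*a;print("expected handle,nose",h[:3].round(1),n.round(1))
for c in["wrist","top","scene"]: print(c,proj(c,[h[:3],n],s).round(1).tolist())
w=cv2.imread("pics/wrist3.png")
t=cv2.resize(cv2.imread("pics/top3.png")[140:300,240:400],None,fx=2,fy=2)
sc=cv2.resize(cv2.imread("pics/scene3.png")[190:350,200:360],None,fx=2,fy=2)
cv2.imwrite("pics/v3.png",np.hstack([cv2.resize(w[:,200:440],(240*2*2//3,640)),np.vstack([t,sc])])[:600])
E
```

```text
time: 8.8
position: [649.2, -181.2, 188.7]
orientation: [-0.001, 0.661, 0.75, -0.0]
force: [-0.6, 0.3, -1.9]
grip_width: 0.309
grip_force: 59.3
t 8.8 turn share [-0.0012 -0.0008  0.0004] shift before turn [-0.0013  0.0005 -0.0026] after [-0.0013  0.0006 -0.0026] world [ 0.4 -0.6  1.3]
wrist rod_handle [([322.4, 330.1], 0.67)]
wrist rod_nose []
top rod_handle [([433.5, 390.2], 0.6), ([158.5, 224.4], 0.54)]
top rod_nose [([427.5, 287.0], 0.88), ([151.7, 312.1], 0.73), ([310.7, 157.9], 0.63)]
scene rod_handle [([198.1, 229.2], 0.77), ([365.4, 146.6], 0.77), ([431.3, 271.7], 0.75)]
scene rod_nose [([247.8, 280.5], 0.8), ([518.9, 350.3], 0.68)]
expected handle,nose [ 649.2 -181.2  134.7] [ 6.263e+02 -1.000e-01  1.348e+02]
wrist [[322.1, 333.7], [322.0, -256.6]]
top [[390.3, 148.6], [314.2, 157.1]]
scene [[196.2, 228.0], [248.4, 276.2]]
```

View pics/v3.png

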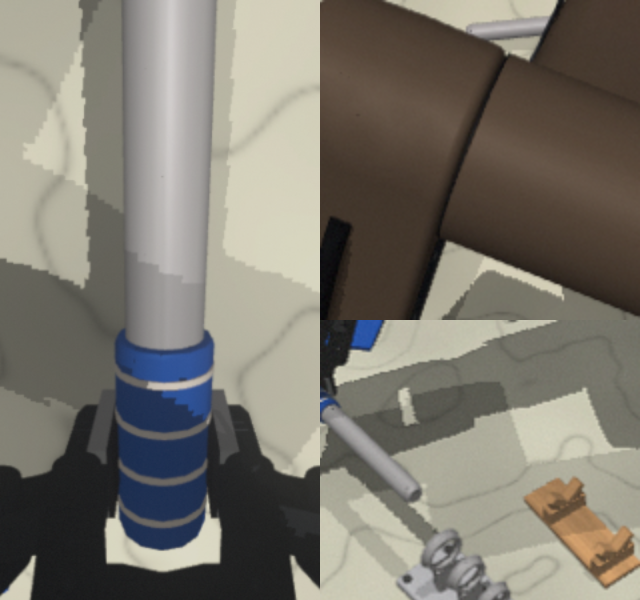

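The wrist view shows the rod held along the tool axis, with its centre near column 322–327. The scene view shows the nose at (247,277), close to expected. I'll fit the rod axis precisely from its edges in the wrist picture.

```bash
cat > fit.py <<'E'
from h import *
from scipy.optimize import least_squares
def edges(im,rows,lo=270,hi=385):
    hsv=cv2.cvtColor(im,cv2.COLOR_BGR2LAB).astype(float); out=[]
    for r in rows:
        l=hsv[max(r-1,0):r+2].mean(0); g=cv2.cvtColor(im,cv2.COLOR_BGR2GRAY)[max(r-1,0):r+2].astype(float).mean(0)
        b=l[:,2]; # steel is neutral, bench is yellowish
        m=b<np.median(b[315:330])+3.0
        i=322
        while i>lo and m[i]: i-=1
        j=322
        while j<hi and m[j]: j+=1
        out.append((r,i+.5,j-.5))
    return np.array(out)
def axis(im,rows):
    E=edges(im,rows);print(E[::8])
    m=camera_model("wrist");T=np.array(m["T_tool_cam"]);c=T[:3,3]
    px=np.r_[np.c_[E[:,1],E[:,0]],np.c_[E[:,2],E[:,0]]]
    u=cv2.undistortPoints(px[:,None],K(m),np.array(m["distortion"]))[:,0]
    d=np.c_[u,np.ones(len(u))]@T[:3,:3].T
    def f(p):
        o=np.array([0,p[0],p[1]]);a=np.array([1,p[2],p[3]])
        n=np.cross(d,a);n/=np.linalg.norm(n,axis=1)[:,None]
        return abs((c-o)@n.T)-11
    r=least_squares(f,[0,54,0,0],loss="soft_l1",f_scale=.3);return r.x,np.abs(r.fun).mean()
E
python3 - <<'E'
from fit import *
im=cv2.imread("pics/wrist3.png")
p,e=axis(im,range(4,170,4));print("y0,z0,dy/dx,dz/dx",p.round(4),"res",e,"nose y,z",(p[:2]+182.5*p[2:]).round(2))
E
```

```text
[[  4.  290.5 361.5]
 [ 36.  291.5 360.5]
 [ 68.  291.5 359.5]
 [100.  291.5 358.5]
 [132.  291.5 356.5]
 [164.  292.5 355.5]]
y0,z0,dy/dx,dz/dx [-1.32200e-01  5.62414e+01  1.24000e-02  1.71000e-02] res 0.0881221581565071 nose y,z [ 2.13 59.35]
```

```bash
cat > plan.py <<'E'
from h import *
NT=np.array([182.5,2.13,59.35]);AT=np.array([1,.0124,.0171]);AT/=np.linalg.norm(AT)
MO=np.array([623.,29,70]);HD=97.2
def fr():
    h=np.radians(HD);x=np.array([np.cos(h),np.sin(h),0]);return x,np.array([-x[1],x[0],0])
def where(s=None):
    s=s or get_state();T=toolT(s);x,y=fr();n=T[:3,:3]@NT+T[:3,3]-MO;a=T[:3,:3]@AT
    f=np.array(s["force"]);print("t",round(s["time"],2),"nose u,v,w",np.round([n@x,n@y,n[2]],2),"dir v,w",np.round([a@y,a[2]],4),"force u,v,w",np.round([f@x,f@y,f[2]],2))
def plan(u,v=0,w=0,dw=0):
    s=get_state();T=toolT(s);R=T[:3,:3];x,y=fr();where(s)
    z=np.array([0,0,1.]);xa=x+dw*z;xa/=np.linalg.norm(xa);ya=np.cross(z,xa);ya/=np.linalg.norm(ya)
    W=np.c_[xa,ya,np.cross(xa,ya)]
    b=np.cross([0,0,-1.],AT);b/=np.linalg.norm(b);B=np.c_[AT,b,np.cross(AT,b)]
    G=W@B.T
    rv=Ro.from_matrix(R.T@G).as_rotvec()/np.radians(45)
    d=MO+u*x+v*y+w*z-G@NT-T[:3,3]
    print("turn",rv.round(4),"shift after turn",(G.T@d/500).round(4))
E
python3 -c "
from plan import *
plan(-25)"
```

```text
t 9.25 nose u,v,w [-30.21  -2.49  59.61] dir v,w [-0.0126 -0.0171] force u,v,w [-0.67  0.02 -1.7 ]
turn [ 0.0001  0.0218 -0.0161] shift after turn [ 0.0063 -0.0003  0.1256]
```

```bash
python3 -m jog '{"travel":[[0,0,0],[0.0063,0,0.02],[0,0,0.03],[0,0,0.03],[0,0,0.025],[0,0,0.015],[0,0,0.005],[0,0,0],[0,0,0],[0,0,0]],"rot":[[0,0.0218,-0.0161],[0,0,0],[0,0,0],[0,0,0],[0,0,0],[0,0,0],[0,0,0],[0,0,0],[0,0,0],[0,0,0]],"fingers":[1,1,1,1,1,1,1,1,1,1]}'
python3 - <<'E'
from plan import *
from fit import axis
plan(-5)
for c in ["scene","top","wrist"]:
    im=snapshot(c);cv2.imwrite(f"pics/{c}4.png",im)
    if c!="wrist":
        for n in ["rod_nose","guide_mouth"]: print(c,n,[(np.round(d["location"],1).tolist(),round(d["conf"],2)) for d in tip_of(c,n)])
print(axis(im,range(4,170,4)))
s=get_state();T=toolT(s);n=T[:3,:3]@NT+T[:3,3]
for c in["scene","top"]: print(c,proj(c,[n,MO]).round(1).tolist())
sc=cv2.resize(cv2.imread("pics/scene4.png")[235:385,180:370],None,fx=4,fy=4,interpolation=2)
# overlay modelled ring entries and rod outline
x,y=fr();t=np.linspace(0,6.283,60)
def poly(P,col):cv2.polylines(sc,[np.round((proj("scene",P)-[180,235])*4+1.5).astype(int)],True,col,1)
z=np.array([0,0,1])
for u,r in [(0,20),(40,14.5+3),(80,12.5+3)]: poly([MO+u*x+r*np.cos(k)*y+r*np.sin(k)*z for k in t],(0,0,255))
a=T[:3,:3]@AT;b=np.cross(z,a)
poly([n+8.5*np.cos(k)*b+8.5*np.sin(k)*z for k in t],(0,255,0));poly([n-6*a+11*np.cos(k)*b+11*np.sin(k)*z for k in t],(0,255,0))
cv2.imwrite("pics/sc4.png",sc)
E
```

```text
time: 10.08
position: [649.7, -177.9, 127.2]
orientation: [-0.006, 0.657, 0.754, 0.006]
force: [0.3, 0.1, -1.8]
grip_width: 0.311
grip_force: 59.3
t 10.08 nose u,v,w [-25.19  -0.5    0.87] dir v,w [-0.0001 -0.0005] force u,v,w [ 0.06 -0.27 -1.8 ]
turn [ 0.0013  0.0007 -0.0001] shift after turn [ 0.0403 -0.0004  0.0026]
scene rod_nose [([291.0, 184.0], 0.97), ([519.2, 352.2], 0.85), ([253.8, 300.3], 0.72)]
scene guide_mouth [([261.3, 302.9], 0.93)]
top rod_nose [([429.2, 287.9], 0.78), ([152.1, 310.0], 0.58)]
top guide_mouth []
[[  4.  290.5 361.5]
 [ 36.  290.5 360.5]
 [ 68.  291.5 359.5]
 [100.  291.5 358.5]
 [132.  292.5 356.5]
 [164.  292.5 355.5]]
(array([ 1.14431224e-02,  5.77339367e+01,  1.04101613e-02, -1.78056548e-03]), np.float64(0.07969839461557952))
scene [[252.9, 297.4], [260.6, 304.8]]
top [[312.4, 164.9], [302.5, 166.1]]
```

View pics/sc4.png

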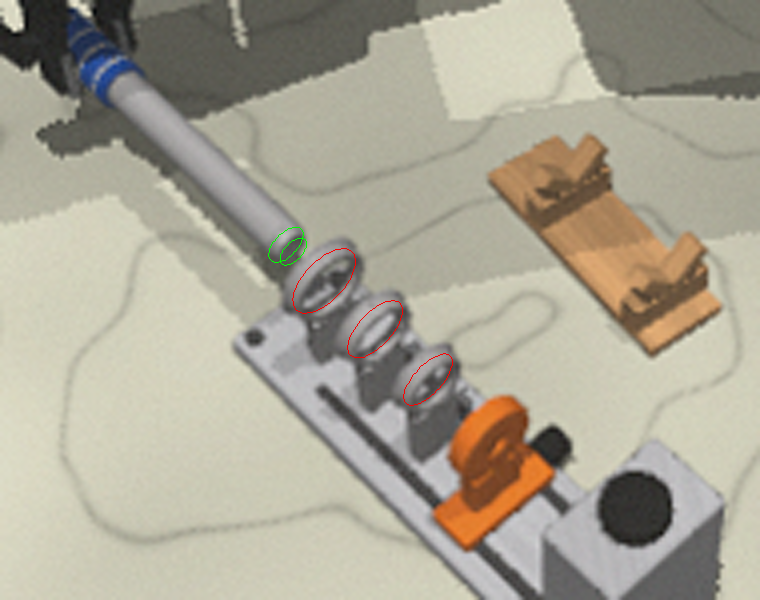

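The scene picture shows the nose just before ring 1 (nose about pixel 252,296), and rod and rings have the same small overlay offset, so they're aligned relative to each other. Pitch is the weakest estimate, so I'll average the two fits and advance by feel.

```bash
sed -i 's/^NT=.*/NT=np.array([182.5,2.0,58.4]);AT=np.array([1,.0114,.008]);AT\/=np.linalg.norm(AT)/' plan.py; python3 -c "
from plan import *
plan(25)"
```

```text
t 10.43 nose u,v,w [-25.06  -0.09   1.39] dir v,w [0.0009 0.0091] force u,v,w [ 0.39  0.47 -2.  ]
turn [ 0.0005 -0.0115  0.0012] shift after turn [0.1011 0.0007 0.0003]
```

```bash
python3 -m jog '{"travel":[[0,0,0],[0.015,0,0],[0.018,0,0],[0.018,0,0],[0.018,0,0],[0.016,0,0],[0.016,0,0],[0,0,0],[0,0,0]],"rot":[[0,-0.0115,0],[0,0,0],[0,0,0],[0,0,0],[0,0,0],[0,0,0],[0,0,0],[0,0,0],[0,0,0]],"fingers":[1,1,1,1,1,1,1,1,1]}'
python3 - <<'E'
from plan import *
plan(70)
im=snapshot("scene");cv2.imwrite("pics/scene5.png",im)
w=snapshot("wrist");cv2.imwrite("pics/wrist5.png",w)
o=np.hstack([cv2.resize(im[250:370,195:325],None,fx=4,fy=4,interpolation=2),w[:,180:460]])
cv2.imwrite("pics/v5.png",o)
E
```

```text
time: 11.18
position: [642.5, -127.3, 126.9]
orientation: [-0.003, 0.656, 0.754, 0.003]
force: [0.1, -0.7, -2.9]
grip_width: 0.314
grip_force: 59.3
t 11.18 nose u,v,w [25.49  0.63 -0.  ] dir v,w [0.0019 0.0001] force u,v,w [-0.75  0.02 -2.94]
turn [ 0.0002 -0.0001  0.0024] shift after turn [0.089  0.0016 0.0007]
```

View pics/v5.png

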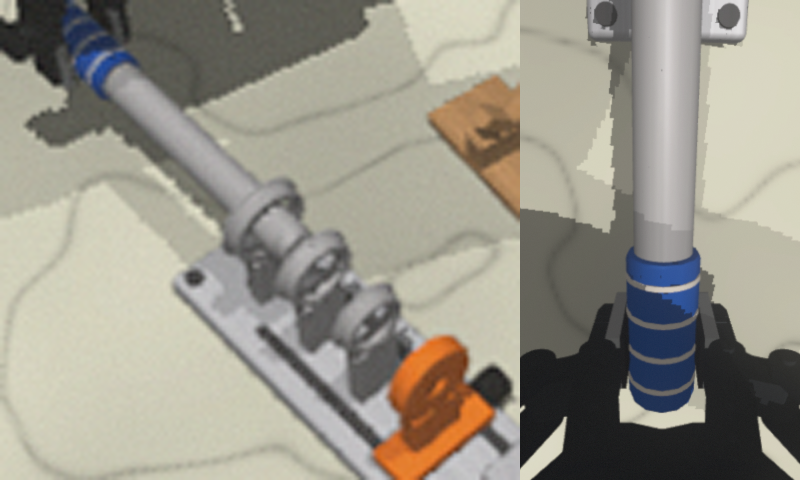

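The nose is through ring 1, and in the wrist view the rod is centred between the base's bolts (crop columns 605 and 728). Going on through ring 2.

```bash
python3 -m jog '{"travel":[[0.01,0,0],[0.014,0.0008,0],[0.014,0.0008,0],[0.01,0,0],[0.01,0,0],[0,0,0]],"rot":[[0,0,0.0012],[0,0,0.0012],[0,0,0],[0,0,0],[0,0,0],[0,0,0]],"fingers":[1,1,1,1,1,1]}'
python3 -c "
from plan import *
plan(72)"
python3 -m jog '{"travel":[[0.012,0,0],[0,0,0],[0,0,0]],"rot":[[0,0,0],[0,0,0],[0,0,0]],"fingers":[1,1,1]}'
python3 -c "
from plan import *
plan(76)"
```

```text
time: 11.78
position: [639.2, -97.8, 127.1]
orientation: [-0.003, 0.657, 0.754, 0.003]
force: [1.0, -0.7, -2.0]
grip_width: 0.308
grip_force: 59.3
t 11.78 nose u,v,w [ 5.518e+01 -3.000e-02  2.300e-01] dir v,w [0.0001 0.0004] force u,v,w [-0.79 -0.89 -2.  ]
turn [-0.0002 -0.0005  0.0001] shift after turn [0.0337 0.0003 0.0006]
time: 12.03
position: [638.5, -92.8, 127.1]
orientation: [-0.003, 0.657, 0.754, 0.003]
force: [0.0, -0.2, -1.3]
grip_width: 0.309
grip_force: 59.3
t 12.03 nose u,v,w [60.18 -0.13  0.23] dir v,w [-0.0006  0.0001] force u,v,w [-0.21  0.01 -1.27]
turn [ 0.0001 -0.0002 -0.0007] shift after turn [0.0317 0.0003 0.0007]
```

```bash
python3 -m jog '{"travel":[[0.012,0,0],[0.012,0,0],[0.008,0,0],[0,0,0],[0,0,0]],"rot":[[0,0,0],[0,0,0],[0,0,0],[0,0,0],[0,0,0]],"fingers":[1,1,1,1,1]}'
python3 -c "
from plan import *
where()"
python3 -m jog '{"travel":[[0.006,0,0],[0,0,0],[0,0,0]],"rot":[[0,0,0],[0,0,0],[0,0,0]],"fingers":[1,1,1]}'
python3 -c "
from plan import *
where()"
python3 -m jog '{"travel":[[0.006,0,0],[0,0,0],[0,0,0]],"rot":[[0,0,0],[0,0,0],[0,0,0]],"fingers":[1,1,1]}'
python3 -c "
from plan import *
where()"
```

```text
time: 12.45
position: [636.3, -76.8, 127.3]
orientation: [-0.003, 0.657, 0.754, 0.003]
force: [-0.6, 0.3, -2.3]
grip_width: 0.306
grip_force: 59.3
t 12.45 nose u,v,w [7.632e+01 7.000e-02 3.900e-01] dir v,w [-0.0003  0.0001] force u,v,w [ 0.42  0.58 -2.29]
time: 12.7
position: [635.9, -74.2, 127.3]
orientation: [-0.003, 0.657, 0.754, 0.003]
force: [0.7, -0.7, -3.1]
grip_width: 0.307
grip_force: 59.3
t 12.7 nose u,v,w [7.898e+01 2.000e-02 4.000e-01] dir v,w [-0.0008  0.0001] force u,v,w [-0.82 -0.58 -3.13]
time: 12.95
position: [635.5, -71.1, 127.3]
orientation: [-0.003, 0.657, 0.754, 0.003]
force: [0.2, 1.2, -1.6]
grip_width: 0.308
grip_force: 59.3
t 12.95 nose u,v,w [82.06  0.09  0.39] dir v,w [-0.0008  0.0002] force u,v,w [ 1.12 -0.39 -1.61]
```

```bash
python3 -m jog '{"travel":[[0.006,0,0],[0,0,0],[0,0,0]],"rot":[[0,0,0],[0,0,0],[0,0,0]],"fingers":[1,1,1]}' >/dev/null
python3 -c "
from plan import *
where()"
python3 -m jog '{"travel":[[0.006,0,0],[0,0,0],[0,0,0]],"rot":[[0,0,0],[0,0,0],[0,0,0]],"fingers":[1,1,1]}' >/dev/null
python3 -c "
from plan import *
where()"
python3 -m jog '{"travel":[[0.006,0,0],[0,0,0],[0,0,0]],"rot":[[0,0,0],[0,0,0],[0,0,0]],"fingers":[1,1,1]}' >/dev/null
python3 -c "
from plan import *
where()"
```

```text
t 13.2 nose u,v,w [85.16  0.12  0.41] dir v,w [-0.0007  0.0002] force u,v,w [ 0.71  0.18 -3.1 ]
t 13.45 nose u,v,w [88.16  0.16  0.46] dir v,w [-0.0007  0.0002] force u,v,w [ 0.15  0.09 -3.02]
t 13.7 nose u,v,w [91.15  0.18  0.48] dir v,w [-0.0007  0.0002] force u,v,w [ 0.2  -0.16 -2.99]
```

```bash
python3 -m jog '{"travel":[[0.007,0,0],[0.007,0,0],[0,0,0],[0,0,0]],"rot":[[0,0,0],[0,0,0],[0,0,0],[0,0,0]],"fingers":[1,1,1,1]}' >/dev/null
python3 - <<'E'
from plan import *
import json
where()
x,y=fr()
s=json.load(open("s2.json"))
for p,z in [((406.7,62.7),92),((417,59),85)]: print((onz("wrist",p,z,s)-MO)@x)
s=json.load(open("s1.json"))
print((onz("wrist",(396,204),92,s)-MO)@x)
# check same for ring3 entry top edge, expect 80 (view1 3x crop (208,325)->((1000+208)/3,(420+325)/3))
for zz in (92,95):print((onz("wrist",(402.7,248.3),zz,s)-MO)@x)
im=snapshot("scene");cv2.imwrite("pics/scene6.png",im)
cv2.imwrite("pics/v6.png",cv2.resize(im[275:365,225:345],None,fx=6,fy=6,interpolation=2))
E
```

```text
t 14.03 nose u,v,w [98.31  0.3   0.54] dir v,w [-0.0005  0.0002] force u,v,w [ 0.05  0.15 -1.56]
116.9069940094841
119.37142135694894
122.80440151691165
80.44608187512866
81.68486688011122
```

View pics/v6.png

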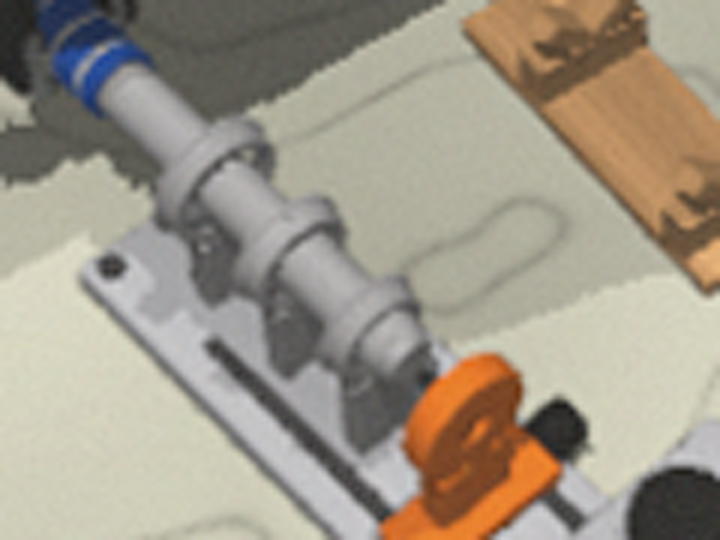

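The nose sticks out of ring 3 at crop (400,340), and the stop face is still a rod radius or two ahead (estimate u ≈ 117–123). Closing in with small steps.

```bash
python3 -m jog '{"travel":[[0.006,0,0],[0.006,0,0],[0.004,0,0],[0,0,0],[0,0,0]],"rot":[[0,0,0],[0,0,0],[0,0,0],[0,0,0],[0,0,0]],"fingers":[1,1,1,1,1]}' >/dev/null
python3 -c "
from plan import *
where()"
for i in 1; do python3 -m jog '{"travel":[[0.002,0,0],[0,0,0],[0,0,0]],"rot":[[0,0,0],[0,0,0],[0,0,0]],"fingers":[1,1,1]}' >/dev/null; done
python3 -c "
from plan import *
where()"
python3 -m jog '{"travel":[[0.002,0,0],[0,0,0],[0,0,0]],"rot":[[0,0,0],[0,0,0],[0,0,0]],"fingers":[1,1,1]}' >/dev/null
python3 -c "
from plan import *
where()"
python3 -m jog '{"travel":[[0.002,0,0],[0,0,0],[0,0,0]],"rot":[[0,0,0],[0,0,0],[0,0,0]],"fingers":[1,1,1]}' >/dev/null
python3 -c "
from plan import *
where()"
```

```text
t 14.5 nose u,v,w [106.19   0.35   0.65] dir v,w [-0.0006  0.0002] force u,v,w [ 0.64 -1.03 -2.33]
t 14.75 nose u,v,w [106.98   0.31   0.6 ] dir v,w [-0.0009  0.0002] force u,v,w [ 0.13 -0.99 -3.1 ]
t 15.0 nose u,v,w [107.99   0.35   0.61] dir v,w [-0.0009  0.0002] force u,v,w [-0.09 -0.87 -3.32]
t 15.25 nose u,v,w [109.01   0.34   0.65] dir v,w [-0.0009  0.0002] force u,v,w [-0.91 -0.31 -3.57]
```

```bash
cat > chk.py <<'E'
from plan import *
import sys
where();x,_=fr();sys.exit(int(np.array(get_state()["force"])@x<-1.6))
E
python3 -m jog '{"travel":[[0.002,0,0],[0,0,0],[0,0,0]],"rot":[[0,0,0],[0,0,0],[0,0,0]],"fingers":[1,1,1]}' >/dev/null; python3 chk.py &&
python3 -m jog '{"travel":[[0.002,0,0],[0,0,0],[0,0,0]],"rot":[[0,0,0],[0,0,0],[0,0,0]],"fingers":[1,1,1]}' >/dev/null; python3 chk.py &&
python3 -m jog '{"travel":[[0.002,0,0],[0,0,0],[0,0,0]],"rot":[[0,0,0],[0,0,0],[0,0,0]],"fingers":[1,1,1]}' >/dev/null; python3 chk.py &&
python3 -m jog '{"travel":[[0.002,0,0],[0,0,0],[0,0,0]],"rot":[[0,0,0],[0,0,0],[0,0,0]],"fingers":[1,1,1]}' >/dev/null; python3 chk.py
```

```text
t 15.5 nose u,v,w [110.05   0.38   0.65] dir v,w [-0.0009  0.0002] force u,v,w [-0.74 -0.71 -2.55]
t 15.75 nose u,v,w [111.04   0.4    0.63] dir v,w [-0.0008  0.0002] force u,v,w [ 1.68 -0.78 -2.41]
t 16.0 nose u,v,w [112.05   0.37   0.65] dir v,w [-0.0009  0.0002] force u,v,w [ 0.06 -0.32 -2.  ]
t 16.25 nose u,v,w [113.03   0.39   0.68] dir v,w [-0.0009  0.0002] force u,v,w [ 0.07 -1.33 -2.92]
```

```bash
set -e
python3 -m jog '{"travel":[[0.002,0,0],[0,0,0],[0,0,0]],"rot":[[0,0,0],[0,0,0],[0,0,0]],"fingers":[1,1,1]}' >/dev/null; python3 chk.py
python3 -m jog '{"travel":[[0.002,0,0],[0,0,0],[0,0,0]],"rot":[[0,0,0],[0,0,0],[0,0,0]],"fingers":[1,1,1]}' >/dev/null; python3 chk.py
python3 -m jog '{"travel":[[0.0016,0,0],[0,0,0],[0,0,0]],"rot":[[0,0,0],[0,0,0],[0,0,0]],"fingers":[1,1,1]}' >/dev/null; python3 chk.py
python3 -m jog '{"travel":[[0.0016,0,0],[0,0,0],[0,0,0]],"rot":[[0,0,0],[0,0,0],[0,0,0]],"fingers":[1,1,1]}' >/dev/null; python3 chk.py
python3 -m jog '{"travel":[[0.0016,0,0],[0,0,0],[0,0,0]],"rot":[[0,0,0],[0,0,0],[0,0,0]],"fingers":[1,1,1]}' >/dev/null; python3 chk.py
python3 -m jog '{"travel":[[0.0016,0,0],[0,0,0],[0,0,0]],"rot":[[0,0,0],[0,0,0],[0,0,0]],"fingers":[1,1,1]}' >/dev/null; python3 chk.py
```

```text
t 16.5 nose u,v,w [114.05   0.41   0.68] dir v,w [-0.0009  0.0002] force u,v,w [-0.48 -0.08 -3.89]
t 16.75 nose u,v,w [115.03   0.42   0.68] dir v,w [-0.0009  0.0002] force u,v,w [ 0.48  0.11 -2.69]
t 17.0 nose u,v,w [115.79   0.44   0.66] dir v,w [-0.0009  0.0002] force u,v,w [ 0.11  0.25 -2.73]
t 17.25 nose u,v,w [116.63   0.41   0.69] dir v,w [-0.0009  0.0002] force u,v,w [-0.08 -1.33 -2.46]
t 17.5 nose u,v,w [117.44   0.43   0.69] dir v,w [-0.0009  0.0002] force u,v,w [ 0.23 -0.78 -1.72]
t 17.75 nose u,v,w [117.63   0.38   0.66] dir v,w [-0.0008 -0.0005] force u,v,w [-5.25  0.2  -2.59]
```

The force along the axis is −5.3 N, so the nose is against the stop, well under the clamp's 14 N. I'll hold briefly, ease off a little and open.

```bash
python3 -m jog '{"travel":[[0,0,0],[0,0,0],[0,0,0]],"rot":[[0,0,0],[0,0,0],[0,0,0]],"fingers":[1,1,1]}' >/dev/null; python3 chk.py
python3 -m jog '{"travel":[[-0.0005,0,0],[0,0,0],[0,0,0]],"rot":[[0,0,0],[0,0,0],[0,0,0]],"fingers":[1,1,1]}' >/dev/null; python3 chk.py
python3 -m jog '{"travel":[[0,0,0],[0,0,0],[0,0,0],[0,0,0],[0,0,0],[0,0,0],[0,0,0],[0,0,0],[0,0,0],[0,0,0]],"rot":[[0,0,0],[0,0,0],[0,0,0],[0,0,0],[0,0,0],[0,0,0],[0,0,0],[0,0,0],[0,0,0],[0,0,0]],"fingers":[0.2,0.2,0.2,0,-0.3,-1,-1,-1,-1,-1]}'; python3 chk.py
python3 - <<'E'
from plan import *
im=snapshot("scene");w=snapshot("wrist");cv2.imwrite("pics/scene7.png",im)
cv2.imwrite("pics/v7.png",np.hstack([cv2.resize(im[240:360,195:325],None,fx=4,fy=4,interpolation=2),w[:,180:460]]))
E
```

```text
t 18.0 nose u,v,w [117.59   0.35   0.65] dir v,w [-0.0009 -0.0005] force u,v,w [-4.81  0.58 -2.72]
t 18.25 nose u,v,w [117.6    0.36   0.68] dir v,w [-0.0009 -0.0002] force u,v,w [-6.79 -0.64 -2.46]
time: 19.08
position: [630.6, -35.6, 127.6]
orientation: [-0.003, 0.657, 0.754, 0.003]
force: [0.2, 0.5, 0.4]
grip_width: 1.001
grip_force: 0.0
t 19.08 nose u,v,w [117.91   0.45   0.71] dir v,w [-0.001   0.0002] force u,v,w [ 0.49 -0.27  0.42]
```

View pics/v7.png

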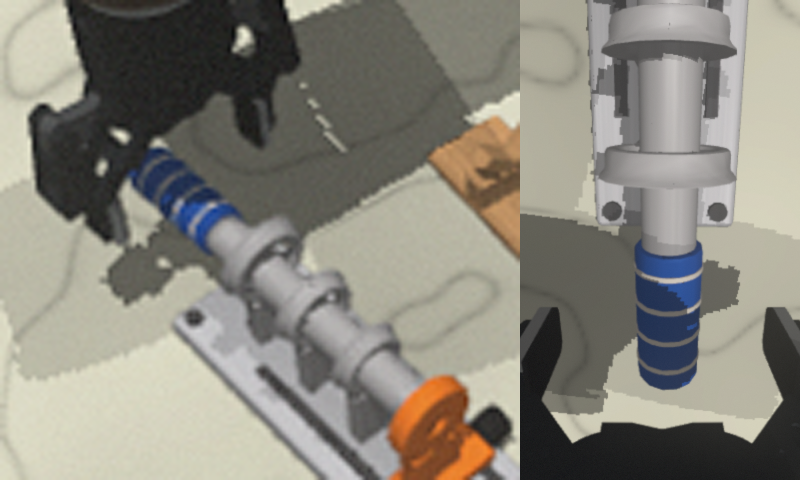

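The rod lies in all three rings with its nose against the orange stop (crop 395,400), and the fingers are open and clear on both sides. I'll lift straight up and check.

```bash
python3 -m jog '{"travel":[[0,0,-0.01],[0,0,-0.03],[0,0,-0.05],[0,0,-0.05],[0,0,-0.05],[0,0,-0.05],[0,0,-0.03],[0,0,-0.02],[0,0,0],[0,0,0],[0,0,0],[0,0,0]],"rot":[[0,0,0],[0,0,0],[0,0,0],[0,0,0],[0,0,0],[0,0,0],[0,0,0],[0,0,0],[0,0,0],[0,0,0],[0,0,0],[0,0,0]],"fingers":[-1,-1,-1,-1,-1,-1,-1,-1,-1,-1,-1,-1]}'
python3 - <<'E'
from plan import *
im=snapshot("scene");o=cv2.imread("pics/scene7.png").astype(int);z=cv2.imread("pics/scene0.png")
d=lambda a,b,r:np.abs(a.astype(int)-b)[r].mean().round(2)
print("rod region change since release",d(im,o,np.s_[285:350,235:320]),"stop hub change since start",d(im,z.astype(int),np.s_[345:372,288:325]))
def org(a):
    h=cv2.cvtColor(a,cv2.COLOR_BGR2HSV);m=cv2.inRange(h,(5,180,120),(15,255,255))[320:380,270:335];y,x=np.nonzero(m);return len(x),x.max(),y.max(),x.min()
print(org(z),org(im))
cv2.imwrite("pics/v8.png",cv2.resize(im[290:380,235:345],None,fx=6,fy=6,interpolation=2))
E
```

```text
time: 20.18
position: [630.5, -36.8, 271.3]
orientation: [-0.004, 0.657, 0.754, 0.002]
force: [0.2, 0.2, 0.5]
grip_width: 0.998
grip_force: 0.0
rod region change since release 14.27 stop hub change since start 18.95
(360, np.int64(47), np.int64(51), np.int64(19)) (409, np.int64(47), np.int64(51), np.int64(19))
```

View pics/v8.png

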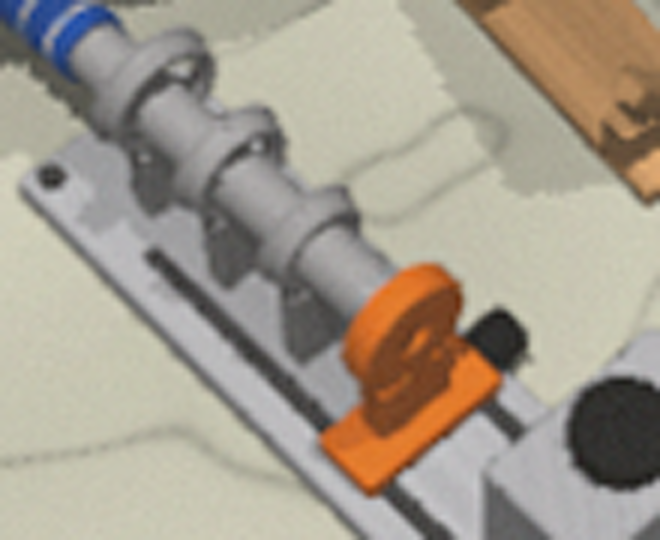

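The rod lies in all three rings with its nose against the stop ring. The stop's outline hasn't moved since the start, and the arm is clear, so I'm handing in.

```bash
python3 -c "
from cell import finish_job
print(finish_job())"
```

```text
the job is handed in; nothing more can be done
None
```

The job is handed in, with no verdict returned: the rod is through all three rings with its nose against the stop ring (about 5–7 N felt, below the 14 N slip, no shift seen), it is released, and the arm is clear after about 20 s of the 56 s.

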